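# Seat the sample puck in the V nest of the metal analyser

## Task

Load the blue-topped sample puck into the metal analyser: set it upright on the bench in the wide mouth between the two converging guides, slide it in until it lies fully home against both faces of the V, and press it home with about 10 N for a second, never pressing it on the guides with more than 18 N. Then swing the red latch fully closed behind it, let go, and leave the other things on the bench where they are.

Things in the scene. Friction and masses are not known exactly. Their poses are not given: they have to be found in the camera images.
- puck_blue: sample puck to load: upright aluminium cylinder 50 mm in diameter and 32 mm tall with a blue top disc and, on its axis, a blue knob 16 mm in diameter and 20 mm tall (knob from 32 to 52 mm above the underside). 0.2 to 0.4 kg; it slides on the bench with some friction (about 1 to 3 N). Origin: centre of its underside, z up.
- nest: fixed dark steel guides before a white analyser head: rigid upright walls 10 mm thick, 20 mm tall, on the bare bench. Origin: on the bench, on the centre line between the guides; x level, along the push into the V, y left of that, z up. The brass 90-degree V seat is clamped at a depth that differs each time and is not measured: fully home, the puck's centre is at y = 0 and x between 0 and +32 mm.
- probe (a joint): travel (m) of the steel probe pin, 8 mm thick, 12 mm above the bench, that sticks out of the V's apex toward the puck: 0 = fully out, 0.008 = pushed in by a puck that is fully home against both V faces. A very soft spring (0.3 N) brings it out again; it is far too weak to move the puck.
- mouth (a point): middle of the wide open end of the guides, at bench height, at the ends of the rails (x = -90, y = 0 mm in the guides' frame). Here the straight funnel rails are 130 mm apart inside; they narrow to 68 mm apart at x = +4 mm and run on parallel, with the V seat between them; its faces rise 22 mm above the bench and do not give.
- head_front (a point): middle of the upper front edge of the white head, at x = +82, y = 0, z = +55 mm in the guides' frame. The head is 170 mm wide and 55 mm tall from here back to x = +197 mm, then 130 mm tall back to x = +285 mm.
- latch (a joint): angle of the red latch arm (rad): 0 = closed against its end stop, lying across the guides 2 to 34 mm behind the home puck; it starts open, 1.8 to 2.3. Vertical hinge axis at x = -32, y = +62 mm in the guides' frame. The arm is 10 mm wide and lies 21 to 29 mm above the bench. Stiff hinge: it stays where it is left; about 1 N at the post moves it.
- latch_post (a point): point 45 mm above the bench on the axis of the red upright post (14 mm diameter, 29 to 55 mm above the bench) at the latch arm's free end, 72 mm from the hinge axis. In the guides' frame it is at x = -32 - 72 sin(a), y = 62 - 72 cos(a) mm for latch angle a; it closes through the mouth, from the -x side, to x = -32, y = -10 mm.
- puck_yellow: same shape and size as the blue-topped puck but with a yellow top and knob; not to be used. Origin: centre of its underside, z up.
- puck_white: same shape and size as the blue-topped puck but with a white top and knob; not to be used. Origin: centre of its underside, z up.
- dish: open yellow plastic dish, 100 x 75 x 18 mm. Origin: centre of its underside.
- beaker: empty glass cup, 60 mm across the rim, 75 mm tall. Origin: centre of its underside.
- jar: amber glass jar with a black cap, 56 mm in diameter, 70 mm tall. Origin: centre of its underside.
- tweezers: steel tweezers lying flat, 135 mm long along their x, 6 mm thick. Origin: middle of the underside.
There are look-alikes about, which are no part of the job. What is shaped like the puck_blue but green is not meant.

How it is judged:
By the outcome, as a careful person would: the job done as asked, in the order asked, and still so for the second after the job is handed in, with the robot touching nothing.
It also fails if it takes over 72 s, if anything falls off the work surface, if the arm or the gripper's body presses on something with over 40 N, if the wrist force passes 120 N, or if a joint passes its speed limit or range.

## Robot

A 6-joint arm with a two-finger parallel gripper is mounted at the origin on the work surface. World frame = base frame: x ahead of the robot, y to its left, z up, the work surface at z = 0. Lengths are in m, angles in degrees, forces in N, time in s.
With the tool pointing down it reaches from about 0.325 to 0.75 m from the base axis. Payload 7.6 kg.
Tool frame: the origin (TCP) lies on the mounting face of the last link; the fingertips stand 173 mm ahead of it and the grasp point (between the pads) lies 155 mm ahead of it; z points along the fingers, y is the line along which they close (so a half turn about z gives the same grasp; the last joint's range is limited). The gripper opens to 85 mm and grips with 20 to 120 N. Pads are 22 mm wide; open, the fingers measure 114 mm over their backs; the gripper's body (76 mm by 85 mm) begins 54 mm behind the grasp point. The pads swing forward as they close: fully open they stand 13 mm farther back than shut.
Start: joints at [59.456, 2.991, 80.254, -0, 96.75, -4.028], TCP at [0.234, 0.47, 0.405] pointing down, gripper open.
Joint ranges: [-166.34, 166.34], [-52.06, 124.39], [6.96, 135.62], [-60.46, 240.46], [14.63, 156.25], [-167.68, 167.68]. Speed limits (degrees/s): [147.25, 147.25, 172.46, 180, 180, 180].

## Interface

Orientations are given as [roll, pitch, yaw] about the fixed x, y, z axes, in that order (R = Rz(yaw) Ry(pitch) Rx(roll)).
In Python, from workcell import * gives the robot as it stands. Calls block until the motion is done:
- movep(position, orientation): joint-space move of the TCP to a pose.
- line_to(position, rate=0.15, frame=None): straight line of the TCP; frame=None keeps the orientation; rate is the mean speed in m/s.
- set_joints(angles): joint-space move.
- set_gripper(opening, strength=None): finger opening in m; strength is the grip in N (None keeps the last); returns when the fingers have stopped.
- hold(seconds).
- solve_ik(position, orientation): joint angles nearest the present ones, or None.
- get_image(name): name is "scene" or "side" or "wrist"; returns a dict with "img" (384x512x3 uint8, blue, green, red), "depth" (384x512 float32, m along the optical axis (not along the pixel's ray), 0 where there is no reading), "fovy" (degrees; the focal length in pixels is half the picture's height over the tangent of half this angle, whatever the lens; pixels are square), "cx", "cy" (the principal point, pixels), "k1" (the pictures are not rectified: a ray, as slopes to the right and down, at radius r is drawn at 1 + k1 r^2 times it, then the intrinsics apply), "R" (3x3) and "t" (3): a world point X has camera coordinates R X + t. Camera axes: x right, y down, z forward; pixel columns grow to the right and rows downward; lengths in m; the calibration is good to about 2 mm. A picture is of the moment at which its call begins.
A pose or a line that the arm cannot do raises PlanningError and nothing moves.
- job_done(): hands the job in; it is judged then, once.
Readings, each from a call of its own:
- read_t(): time.
- read_q(): joint angles.
- read_joint_vel(): joint speeds.
- read_joint_torque(): joint torques, N m.
- read_tcp_pos(): TCP position.
- read_ee_rot(): TCP orientation.
- read_contact_force(): force on the tool from outside, world axes, zero at the start.
- read_wrist_torque(): the same for the moment, N m.
- read_opening(): finger opening in m.
- read_finger_force(): force on a finger pad.
Only numpy, scipy, OpenCV 4.12 (cv2) and the standard library are available. Lean on these libraries where they do the work, as an engineer would, in place of code of your own. Each camera call takes 0.05 s, during which the arm holds its last target. There are 200 camera calls.

## Working session

There is one attempt and no reset: what is moved stays moved. The work goes in short steps, each a Python script; the robot and the scene stay as the last script left them, time stands still between calls to the robot, and variables do not carry over. Pictures are saved under pics/ and viewed, at most 10 in all, crops included, and the job is handed in when it is done.

```bash
ls; mkdir -p pics
python3 - <<'E'
from workcell import *
import cv2,pickle
for n in("scene","side"):
    d=get_image(n); cv2.imwrite(f"pics/{n}0.png",d["img"]); pickle.dump(d,open(f"pics/{n}0.pkl","wb"))
    print(n,d["fovy"],d["cx"],d["cy"],d["k1"],(-d["R"].T@d["t"]).round(3),d["R"][2].round(2))
print(read_t())
E
```

```text
pics
scene 55.575866037791016 254.33797789868254 192.58918097213362 0.029781104308071966 [ 1.296 -0.26   0.765] [-0.72  0.2  -0.66]
side 46.12392429862162 254.7121689434923 187.97047782135184 -0.18413727428640808 [-0.094  1.084  0.925] [ 0.39 -0.73 -0.56]
0.1
```

View pics/scene0.png

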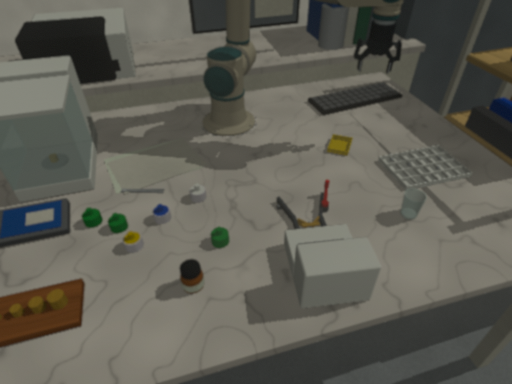

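View pics/side0.png

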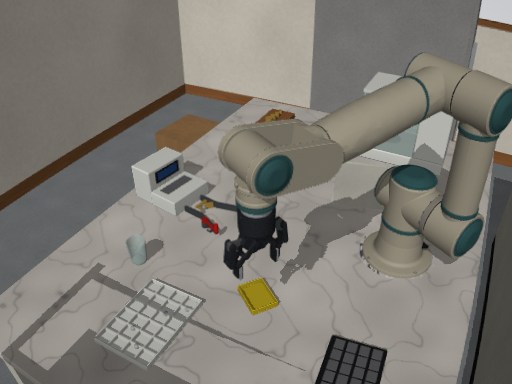

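The scene view shows the blue puck at (161,212). Possible confusions are yellow (132,240), white (198,192) and green (92,216), (118,222), (220,237). The nest is at about (310,218), with the head behind it at (330,265) and the open red latch at (325,195). I choose the puck at (161,212) and will check it in a wrist close-up.

```bash
cat > h.py <<'E'
from workcell import *
import cv2,pickle,numpy as np
def cam(d):
    f=d["img"].shape[0]/2/np.tan(np.radians(d["fovy"]/2))
    return np.array([[f,0,d["cx"]],[0,f,d["cy"]],[0,0,1]]),np.array([d["k1"],0,0,0.])
def pix2plane(d,uv,z):
    K,D=cam(d); s=cv2.undistortPoints(np.array(uv,float).reshape(-1,1,2),K,D)[:,0]
    r=np.c_[s,np.ones(len(s))]@d["R"]; c=-d["R"].T@d["t"]
    return c+r*((z-c[2])/r[:,2])[:,None]
def proj(d,X):
    K,D=cam(d); return cv2.projectPoints(np.array(X,float).reshape(-1,3),cv2.Rodrigues(d["R"])[0],d["t"],K,D)[0][:,0]
def blobs(d,lo,hi,amin=8):
    m=cv2.inRange(cv2.cvtColor(d["img"],cv2.COLOR_BGR2HSV),lo,hi)
    n,l,s,c=cv2.connectedComponentsWithStats(m)
    return [(int(s[i,4]),c[i].round(1),s[i,:4]) for i in range(1,n) if s[i,4]>=amin],l
def grab(n,name):
    d=get_image(n); cv2.imwrite(f"pics/{name}.png",d["img"]); pickle.dump(d,open(f"pics/{name}.pkl","wb")); return d
BLUE=((105,120,60),(130,255,255))
E
python3 - <<'E'
from h import *
d=pickle.load(open("pics/scene0.pkl","rb"))
for b in blobs(d,*BLUE)[0]: print(b,pix2plane(d,b[1],.04).round(3))
print(pix2plane(d,[(161,212),(132,240),(198,192),(220,237),(118,222)],.035).round(3))
# nest: two rail ends at mouth, apex, head front corners
print("nest",pix2plane(d,[(280,200),(326,208),(310,222)],.02).round(3),pix2plane(d,[(286,231),(350,227)],.055).round(3))
w=get_image("wrist"); print("wrist",w["fovy"],w["cx"],w["cy"],w["k1"],(-w["R"].T@w["t"]).round(3),w["R"].round(2),read_tcp_pos(),read_ee_rot())
x0,y0=60,150
cv2.imwrite("pics/crop1.png",cv2.resize(d["img"][150:300,60:390],(792,360),interpolation=cv2.INTER_CUBIC))
E
```

```text
(83, array([505.3, 101.7]), array([497,  98,  15,  10], dtype=int32)) [[0.263 1.096 0.04 ]]
(1147, array([ 27.7, 219.7]), array([  0, 201,  61,  37], dtype=int32)) [[ 0.427 -0.67   0.04 ]]
(98, array([160.5, 209.8]), array([154, 205,  14,  10], dtype=int32)) [[ 0.495 -0.314  0.04 ]]
[[ 0.499 -0.314  0.035]
 [ 0.584 -0.398  0.035]
 [ 0.443 -0.198  0.035]
 [ 0.642 -0.172  0.035]
 [ 0.504 -0.432  0.035]]
nest [[0.535 0.035 0.02 ]
 [0.608 0.153 0.02 ]
 [0.647 0.086 0.02 ]] [[ 0.69  -0.004  0.055]
 [ 0.725  0.163  0.055]]
wrist 66.06953985131557 257.97906891629015 191.20285660014972 -0.05011695099542692 [0.166 0.504 0.372] [[ 0.45  0.89 -0.  ]
 [ 0.85 -0.43  0.3 ]
 [ 0.26 -0.13 -0.95]] [0.23434742 0.4697716  0.40407432] [-1.79933681e+02 -6.27660586e-03  1.53486354e+02]
```

View pics/crop1.png

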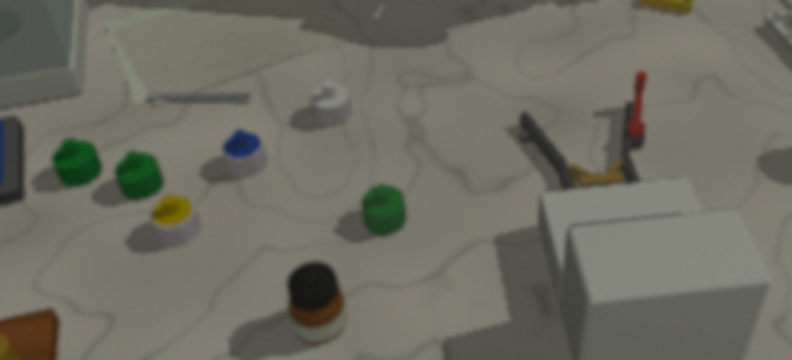

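The crop shows the blue-topped puck, alone in its colour, at scene (161,212), about world (0.495,-0.314). The nest mouth opens toward the robot with the red latch on its +y side. Next: wrist views above the nest and the puck.

Run:
```python
from h import *
movep([0.57,0.11,0.40],[180,0,168]); grab("wrist","w_nest"); print(read_t(),read_q().round(0) if hasattr(read_q(),'round') else read_q())
# choose yaw for puck so that it fits later nest yaw
movep([0.50,-0.31,0.32],[180,0,168]); d=grab("wrist","w_puck"); print(read_t(),read_q())
for b in blobs(d,*BLUE,40)[0]: print(b,pix2plane(d,b[1],.04).round(4))
a=np.hstack([cv2.imread("pics/w_nest.png"),d["img"]]); cv2.imwrite("pics/both.png",cv2.resize(a,(800,300)))
```

```text
1.9917 [  7.  12.  71.   0.  97. -71.]
3.6333 [-3.52834338e+01  1.54273571e+01  7.60806348e+01  1.44687379e-02
  8.84581295e+01 -1.13377356e+02]
(1849, array([248.8, 171.1]), array([224, 147,  50,  49], dtype=int32)) [[ 0.4827 -0.3129  0.04  ]]
```

View pics/w_nest.png

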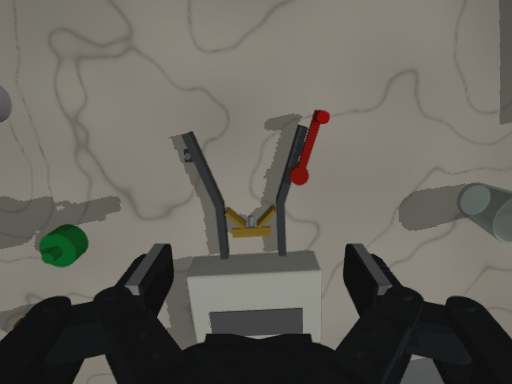

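View pics/w_puck.png

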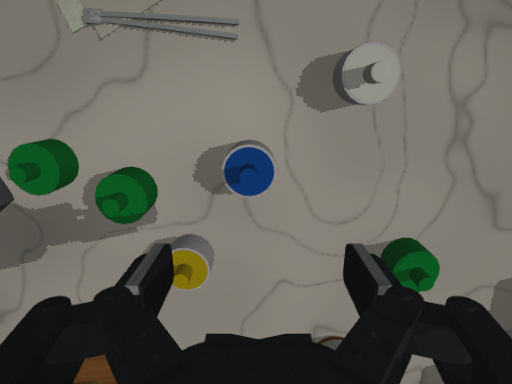

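The nest view shows rail ends at about (182,134) and (303,127), the V at (250,215), the post at (321,117), the hinge at (300,176) and the head's front edge at row 255 or so. The puck view confirms the blue puck at (249,171), with the yellow one at (188,268) and greens clear of it. Next I measure the nest and check the puck with depth.

```bash
cat >> h.py <<'E'
def cloud(d):
    K,D=cam(d); h,w=d["depth"].shape
    g=np.stack(np.meshgrid(np.arange(w),np.arange(h)),-1).reshape(-1,1,2).astype(float)
    s=cv2.undistortPoints(g,K,D)[:,0]; z=d["depth"].ravel()
    P=(np.c_[s*z[:,None],z]-d["t"])@d["R"]; P[z==0]=np.nan
    return P.reshape(h,w,3)
E
python3 - <<'E'
from h import *
d=pickle.load(open("pics/w_puck.pkl","rb")); P=cloud(d)
print("cam",-d["R"].T@d["t"],"bench z",np.nanmedian(P[120:140,180:220,2]))
hsv=cv2.cvtColor(d["img"],cv2.COLOR_BGR2HSV); m=cv2.inRange(hsv,*BLUE)>0
m[:140]=0;m[205:]=0;m[:,:215]=0;m[:,285:]=0
q=P[m]; print("blue z pct",np.nanpercentile(q[:,2],[5,25,50,75,95]).round(4))
t=q[np.abs(q[:,2]-np.nanmax(q[:,2]))<.006]; print("knob top",t.mean(0),len(t), np.ptp(t,axis=0))
ds=q[np.abs(q[:,2]-.032)<.004]; print("disc mid",(ds.min(0)+ds.max(0))/2,np.ptp(ds,axis=0))
s=pickle.load(open("pics/scene0.pkl","rb")); Ps=cloud(s); ms=cv2.inRange(cv2.cvtColor(s["img"],cv2.COLOR_BGR2HSV),*BLUE)>0
q=Ps[203:217,152:170][ms[203:217,152:170]]; print("scene blue",np.median(q,0),"disc ray@.032",pix2plane(s,[(160.5,210.5)],.032))
d=pickle.load(open("pics/w_nest.pkl","rb")); P=cloud(d); hsv=cv2.cvtColor(d["img"],cv2.COLOR_BGR2HSV)
print("cam",-d["R"].T@d["t"],"bench",np.nanmedian(P[150:180,225:260,2]))
red=(cv2.inRange(hsv,(0,150,80),(8,255,255))|cv2.inRange(hsv,(172,150,80),(180,255,255)))>0
q=P[red]; print("red z",np.nanpercentile(q[:,2],[2,50,98]).round(4))
t=q[q[:,2]>.047]; print("post top mid",(t.min(0)+t.max(0))/2,np.ptp(t,axis=0))
n,l,st,c=cv2.connectedComponentsWithStats(red.astype(np.uint8)); print(st[1:],c[1:])
dark=(hsv[...,2]<75)&(P[...,2]>.012)&(P[...,2]<.026); dark[260:]=0; dark[:,:150]=0; dark[:,340:]=0
for nm,sl in (("L",slice(150,250)),("R",slice(255,340))):
    r=np.zeros_like(dark); r[:,sl]=dark[:,sl]; q=P[r]; print(nm,len(q),np.nanmedian(q[:,2]))
    k=np.argsort(q[:,0]); print(q[k[:: max(1,len(k)//8)]].round(4).tolist())
w=(hsv[...,1]<40)&(hsv[...,2]>120)&(np.abs(P[...,2]-.055)<.004); w[:235]=0; w[:,:175]=0;w[:,330:]=0
q=P[w]; print("head top",len(q),np.nanmedian(q[:,2])); rect=cv2.minAreaRect((q[:,:2]*1000).astype(np.float32)); print(rect,cv2.boxPoints(rect))
E
```

```text
cam [ 0.42641163 -0.2928629   0.28858393] bench z -0.0008796674187403193
blue z pct [0.0307 0.0314 0.0319 0.0326 0.0513]
knob top [ 0.48483332 -0.3140648   0.0509609 ] 277 [0.01518312 0.01511851 0.00573789]
disc mid [ 0.48518682 -0.31371233  0.0323636 ] [0.04427416 0.04398378 0.00588678]
scene blue [ 0.49127838 -0.3145697   0.03259566] disc ray@.032 [[ 0.48882419 -0.31517695  0.032     ]]
cam [0.49558211 0.12712635 0.36835484] bench -0.0008101769512515691
red z [0.0267 0.029  0.0547]
post top mid [0.5260262  0.18970921 0.05389218] [0.01287361 0.01305291 0.00341115]
[[290 111  40  74 759]] [[308.05270092 149.6284585 ]]
L 1219 0.01903979323036578
[[0.5141, 0.0402, 0.0173], [0.5323, 0.0369, 0.0197], [0.5513, 0.0376, 0.0186], [0.5707, 0.0415, 0.0207], [0.5913, 0.0498, 0.0189], [0.6118, 0.051, 0.0188], [0.6353, 0.0504, 0.0192], [0.6591, 0.0472, 0.0198], [0.6874, 0.0425, 0.0163]]
R 1178 0.019088151275611892
[[0.5306, 0.1816, 0.024], [0.5505, 0.1674, 0.0185], [0.5662, 0.1632, 0.0212], [0.5823, 0.1435, 0.0196], [0.6053, 0.1406, 0.0185], [0.6251, 0.128, 0.0194], [0.6441, 0.0971, 0.015], [0.6684, 0.1186, 0.0194], [0.6967, 0.1133, 0.0179]]
head top 5701 0.053981124855282156
((748.23779296875, 71.32270050048828), (167.07032775878906, 111.8187026977539), 80.97795867919922) [[679.92065   -2.411583]
 [790.35596  -19.94637 ]
 [816.55493  145.05698 ]
 [706.1196   162.59177 ]]
```

```bash
cat >> h.py <<'E'
NY=-9.03; O=np.array([.6120,.0930])
def setnest(o,yaw):
    global NY,O; NY=yaw; O=np.array(o)
def ax(): c,s=np.cos(np.radians(NY)),np.sin(np.radians(NY)); return np.array([[c,s],[-s,c]])  # rows: x,y axes
def n2w(x,y): return O+np.array([x,y])@ax()
def w2n(p): return (np.asarray(p)[...,:2]-O)@ax().T
def fn(): f=np.array(read_contact_force()); return np.r_[ax()@f[:2],f[2]]
E
python3 - <<'E'
from h import *
d=pickle.load(open("pics/w_nest.pkl","rb")); P=cloud(d); hsv=cv2.cvtColor(d["img"],cv2.COLOR_BGR2HSV); N=w2n(P)*1000
dark=(hsv[...,2]<75)&(P[...,2]>.014)&(P[...,2]<.026)
for x0,x1 in((-70,-50),(-50,-30),(-30,-5),(10,25),(25,40),(40,60)):
    for sg in(1,-1):
        m=dark&(N[...,0]>x0)&(N[...,0]<x1)&(sg*N[...,1]>25)&(sg*N[...,1]<85); print(x0,x1,"y",np.percentile(N[m][:,1],[5,50,95]).round(1),m.sum(), "exp c",round(sg*(34+max(0,(4-(x0+x1)/2))*31/94+5),1))
br=(hsv[...,0]>12)&(hsv[...,0]<32)&(hsv[...,1]>110)&(np.abs(N[...,1])<34)&(P[...,2]>.017)&(P[...,2]<.027)&(N[...,0]>0)&(N[...,0]<80)
q=N[br]; print("brass",len(q),q.min(0),q.max(0))
for lo in range(-32,32,4):
    k=q[(q[:,1]>=lo)&(q[:,1]<lo+4)]
    if len(k)>2: print(lo+2,np.percentile(k[:,0],[3,97]).round(1),end="; ")
set_gripper(.045)
z=.209; p=np.array([.4850,-.3139])
movep([*p,.29],[180,0,171]); line_to([*p,z],.12); print("down",fn(),read_t())
set_gripper(0.0,40); print("open",read_opening(),read_finger_force(),fn())
line_to([*p,.275],.12); print(read_opening(),fn(),read_t())
E
```

```text
-70 -50 y [51.5 57.6 64.5] 173 exp c 60.1
-70 -50 y [-69.  -62.3 -56.4] 163 exp c -60.1
-50 -30 y [45.  50.2 58. ] 131 exp c 53.5
-50 -30 y [-61.9 -55.7 -49.4] 156 exp c -53.5
-30 -5 y [37.2 43.3 48.5] 166 exp c 46.1
-30 -5 y [-55.  -47.8 -41.1] 187 exp c -46.1
10 25 y [30.6 36.3 41.4] 96 exp c 39.0
10 25 y [-44.7 -40.2 -35.3] 95 exp c -39.0
25 40 y [32.1 37.  41.1] 85 exp c 39.0
25 40 y [-44.6 -39.6 -35.1] 91 exp c -39.0
40 60 y [31.8 36.6 40.7] 106 exp c 39.0
40 60 y [-44.6 -39.8 -35.1] 115 exp c -39.0
brass 542 [ 12.41830983 -33.64152886] [47.66609321 30.03839629]
-30 [14.2 20.1]; -26 [16.8 46.5]; -22 [21.5 46.1]; -18 [25.8 46. ]; -14 [29.6 46.3]; -10 [33.3 46.5]; -6 [36.2 46.6]; -2 [36.2 47.5]; 2 [36.1 46.3]; 6 [32.8 45.9]; 10 [28.8 46.2]; 14 [24.1 45.8]; 18 [20.1 46.9]; 22 [15.7 46.5]; 26 [12.8 20.5]; 30 [15.3 17.1]; down [-1.2643195  -0.69756813  0.55249812] 5.2
open 0.01403178641276152 39.02468025684357 [-0.67205516 -1.05144099  5.07659505]
0.013788682282528338 [-0.02111231  0.71963412 -3.10323422] 6.2833
```

```bash
sed -i 's/^NY=.*/NY=-8.7; O=np.array([.6117,.0910])/' h.py
python3 - <<'E'
from h import *
o=[180,0,180+NY]
a=n2w(-.072,0); print("target",a)
movep([*a,.275],o); line_to([*a,.2105],.1); print("low",fn())
z=.2105
for k in range(6):
    if fn()[2]>-1.0: break
    z-=.0005; line_to([*a,z],.05)
print("z",z,fn(),read_t())
set_gripper(.024); hold(.2); f0=fn(); print("free",f0)
d=grab("wrist","placed"); grab("side","placed_s"); grab("scene","placed_c")
set_gripper(0,30); print(fn(),read_opening(),read_t())
for b in blobs(d,*BLUE,40)[0]: print(b,w2n(pix2plane(d,b[1],.035))*1000)
E
```

```text
target [0.54052844 0.10189078]
low [ 0.5699161   0.03690057 -3.16875219]
z 0.209 [-1.74740544 -0.7376661   1.25693065] 9.375
free [-0.11644315  0.73081012 -0.37267886]
[-1.0394316  -1.24885713  1.80783669] 0.014542887017461332 10.2167
(3583, array([257.8, 239.7]), array([218, 206,  81,  73], dtype=int32)) [[-76.56300476   0.46662145]]
```

View pics/placed.png

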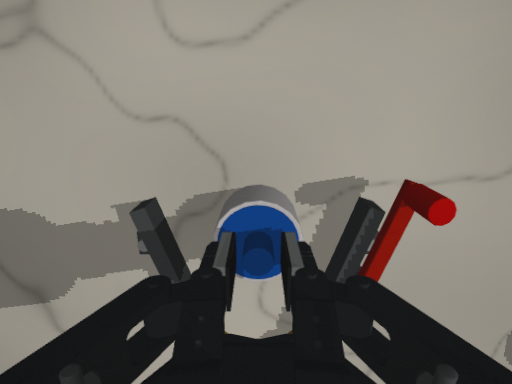

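The puck stands upright in the mouth at pixel (258,240), centred between the rail ends (147,215) and (368,215). Now I slide it in with force checks.

Run:
```python
from h import *
z=.2095; X=lambda x,y=0:[*n2w(x/1000,y/1000),z]
line_to(X(-72),.05); f0=fn(); print(f0)
for x in (-50,-30,-15,-6,-2):
    line_to(X(x),.06); print(x,fn().round(2),read_t())
    if fn()[0]<-6 or abs(fn()[1])>5: break
else:
    base=fn()
    while x<14:
        x+=.7; line_to(X(x),.03); f=fn(); print(round(x,1),f.round(2),end=" ")
        if f[0]<-5.5 or abs(f[1])>5: break
print(read_t(),read_opening())
```

```text
[-0.80676527  0.25375194 -2.44225676]
-50 [-0.45  0.05 -1.82] 10.9833
-30 [-0.04  0.06 -1.84] 11.4667
-15 [-0.29 -0.85 -3.23] 11.8667
-6 [ 0.03  0.68 -2.85] 12.1667
-2 [-0.04 -0.55 -2.16] 12.4167
-1.3 [-1.04 -0.51 -1.44] -0.6 [ 0.19  0.23 -3.04] 0.1 [-0.18  0.75 -2.77] 0.8 [ 0.01  0.81 -1.7 ] 1.5 [-0.52  0.02 -2.55] 2.2 [ 0.24 -0.49 -2.8 ] 2.9 [ 0.62 -0.67 -3.39] 3.6 [-0.21 -0.33 -3.18] 4.3 [ 0.08  0.85 -2.56] 5.0 [-0.37  0.48 -2.15] 5.7 [-0.9  -0.85 -3.07] 6.4 [-0.16  0.37 -2.2 ] 7.1 [-0.36 -0.3  -2.9 ] 7.8 [-0.55 -0.85 -1.55] 8.5 [-5.24 -0.66  1.09] 9.2 [-7.82 -2.12  3.04] 16.4167 0.014500525768566358
```

```bash
cat >> h.py <<'E'
def favg(n=5):
    r=[]
    for _ in range(n): r.append(fn()); hold(.02)
    return np.mean(r,0)
E
python3 - <<'E'
from h import *
o=[180,0,180+NY]
line_to([*n2w(.0085,0),.2090],.03); set_gripper(.030); z=.209; hold(.1); print("rel",favg(3))
x=.0092; line_to([*n2w(x,0),.25],.15); line_to([*n2w(-.075,0),.25],.2); set_gripper(0,40)
p=6; s,c=np.sin(np.radians(p)),np.cos(np.radians(p)); o=[180,p,180+NY]
T=lambda x,zt:[*n2w(x-.173*s,0),zt+.173*c]
movep(T(-.050,.045),o); f0=favg(); line_to(T(-.050,.009),.1); print("low",favg()-f0,f0,read_t())
x=-.050
line_to(T(-.034,.009),.06); x=-.034; print(favg()-f0)
while x<-.012:
    x+=.0006; line_to(T(x,.009),.02); f=favg(3)-f0
    if f[0]<-1: print(round(x*1e3,1),f.round(2),end=" ")
    if f[0]<-5: break
print(read_t())
E
```

```text
rel [-0.07178351 -0.36288346 -0.46298534]
low [-0.34802342  0.02940904 -0.07129478] [0.06851256 0.0067755  0.33709587] 19.475
[-0.26180447 -0.28211996 -0.20397923]
-29.2 [-2.4  -0.25  0.64] -28.6 [-3.29 -0.03  0.84] -28.0 [-6.49  0.34  2.75] 22.975
```

Run:
```python
from h import *
p=6; s,c=np.sin(np.radians(p)),np.cos(np.radians(p))
T=lambda x,zt:[*n2w(x-.173*s,0),zt+.173*c]
x=-.028; f0=np.array([-.1,0,.3])
for _ in range(10):
    f=favg(4)-f0; print(round(x*1e3,2),f.round(2))
    if f[0]<-9.6: break
    x+=.0002 if f[0]>-8.5 else .0001; line_to(T(x,.009),.02)
t=read_t()
while read_t()-t<1.3:
    f=favg(5)-f0; print(f.round(1),end=" ")
    if f[0]<-11.5: x-=.0001; line_to(T(x,.009),.02)
    elif f[0]>-9: x+=.0001; line_to(T(x,.009),.02)
grab("scene","pressed")
line_to(T(-.050,.009),.06); line_to(T(-.075,.06),.15)
movep([*n2w(-.085,0),.30],[180,0,180+NY]); d=grab("wrist","home"); print(read_t())
P=cloud(d); N=w2n(P)*1e3; m=cv2.inRange(cv2.cvtColor(d["img"],cv2.COLOR_BGR2HSV),*BLUE)>0
q=np.c_[N[m],P[m][:,2]*1e3]; t=q[q[:,2]>46]; print("knob",t.mean(0),len(t)); ds=q[abs(q[:,2]-32)<4]; print("disc",(ds.min(0)+ds.max(0))/2,np.ptp(ds,axis=0))
hsv=cv2.cvtColor(d["img"],cv2.COLOR_BGR2HSV)
red=(cv2.inRange(hsv,(0,150,80),(8,255,255))|cv2.inRange(hsv,(172,150,80),(180,255,255)))>0
r=np.c_[N[red],P[red][:,2]*1e3]; r=r[r[:,2]>49]; print("post",(r.min(0)+r.max(0))/2,np.ptp(r,axis=0))
```

```text
-28.0 [-6.56 -0.07  2.67]
-27.8 [-7.13 -0.53  3.49]
-27.6 [-8.3  -0.07  4.13]
-27.4 [-9.49 -0.6   4.71]
-27.3 [-10.03  -0.57   5.7 ]
[-9.9 -0.3  4.9] [-9.7 -0.4  5.4] [-9.7 -0.4  5.1] [-10.5  -0.5   5.6] [-10.1  -0.4   5.3] [-9.7 -0.6  5.1] [-9.6 -0.   5.4] [-10.1  -0.4   5.3] [-10.2  -0.5   5.6] [-9.8 -0.5  5.5] [-9.6 -0.7  5.5] [-10.   -0.5   5.8] [-10.4  -0.2   4.9] [-10.   -0.6   5.2] [-9.8 -0.3  5.2] [-9.8 -0.4  5.4] 27.1667
knob [nan nan nan] 0<stdin>:18: RuntimeWarning: Mean of empty slice.
  ret = um.true_divide(
Traceback (most recent call last):
ValueError: zero-size array to reduction operation minimum which has no identity
```

View pics/home.png

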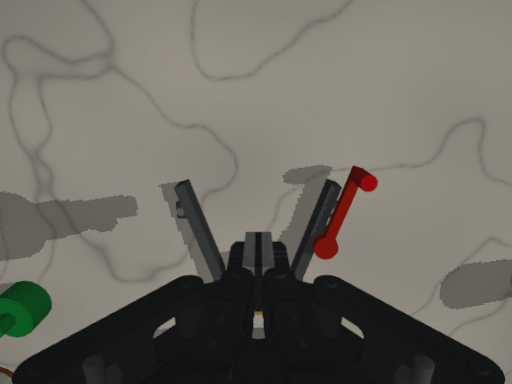

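The closed gripper hides the seat in this view: rails at (185,185) and (333,185), post at (369,183). I'll look from higher with the gripper open.

Run:
```python
from h import *
set_gripper(.085); movep([*n2w(-.045,0),.40],[180,0,180+NY]); d=grab("wrist","home2"); print(read_t())
P=cloud(d); N=w2n(P)*1e3; hsv=cv2.cvtColor(d["img"],cv2.COLOR_BGR2HSV)
m=cv2.inRange(hsv,*BLUE)>0
q=np.c_[N[m],P[m][:,2]*1e3]; t=q[q[:,2]>46]; print("knob",t.mean(0),len(t)); ds=q[abs(q[:,2]-32)<4]; print("disc",(ds.min(0)+ds.max(0))/2,np.ptp(ds,axis=0))
red=(cv2.inRange(hsv,(0,150,80),(8,255,255))|cv2.inRange(hsv,(172,150,80),(180,255,255)))>0
r=np.c_[N[red],P[red][:,2]*1e3]; r=r[r[:,2]>49]; print("post",(r.min(0)+r.max(0))/2,np.ptp(r,axis=0))
br=(hsv[...,0]>12)&(hsv[...,0]<32)&(hsv[...,1]>110)&(np.abs(N[...,1])<34)&(P[...,2]>.017)&(P[...,2]<.027)&(N[...,0]>0)&(N[...,0]<80); q=N[br]
for lo in range(-32,32,4):
    k=q[(q[:,1]>=lo)&(q[:,1]<lo+4)]
    if len(k)>2: print(lo+2,np.percentile(k[:,0],[3,97]).round(1),end="; ")
cv2.imwrite("pics/crop2.png",cv2.resize(d["img"][90:270,140:380],None,fx=3,fy=3,interpolation=cv2.INTER_CUBIC))
```

```text
28.5083
knob [ 5.83479249 -0.55296315 50.73912952] 146
disc [ 6.23701830e+00 -6.21538923e-03  3.27471088e+01] [42.21491037 42.78922756  6.01394171]
post [-99.32519125  84.54200506  53.84943529] [12.47488308 12.94941959  3.08662999]
-30 [13.8 18.7]; -26 [15.1 21.7]; -22 [23.7 46.7]; -18 [30.4 47. ]; -14 [33.1 46.5]; -10 [34.6 46.8]; -6 [36.  46.9]; -2 [36.6 46.5]; 2 [36.  46.8]; 6 [36.1 46.7]; 10 [34.7 46.7]; 14 [32.  46.7]; 18 [28.9 46.5]; 22 [23.7 46.6]; 26 [14.2 22.9]; 30 [13.4 19. ];
```

View pics/crop2.png

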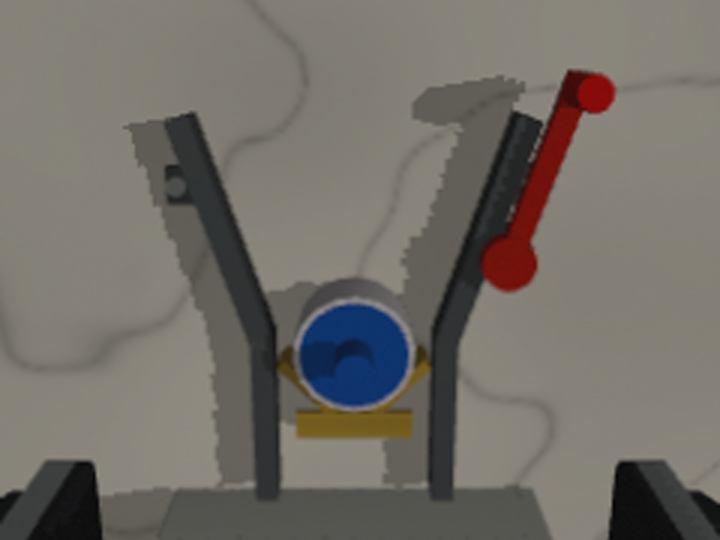

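The puck sits centred in the V (crop (354,355)), at x ≈ 6 mm and y ≈ 0 as predicted. The latch is open with its post at crop (596,93), about 1.89 rad. Now I close the latch.

```bash
cat >> h.py <<'E'
H=np.array([-.032,.062])
def lp(a,D,z=.210):
    t=np.array([np.cos(a),-np.sin(a)]); q=H+.072*np.array([-np.sin(a),-np.cos(a)])-D*t
    return [*n2w(*q),z],[180,0,90-np.degrees(a)+NY],t
E
python3 - <<'E'
from h import *
set_gripper(0,40)
a0=1.893
p,o,t=lp(a0,.040,.30); movep(p,o); p,o,t=lp(a0,.040); line_to(p,.15); f0=favg(); print(f0,read_t(),read_q())
p,o,t=lp(a0,.024); line_to(p,.06)
for a in np.arange(a0,.19,-.14):
    p,o,t=lp(a,.0215); line_to(p,.07,o); f=favg(2)-f0; print(round(a,2),"tan",round(float(f[:2]@t),2),f.round(1))
    if np.linalg.norm(f[:2])>10: break
print(read_t())
E
```

```text
[-0.26795661 -0.1683402   0.23512606] 33.1917 [ 1.89423587e+01  2.13912774e+01  8.17659918e+01 -1.48805137e-03
  7.66846956e+01  1.36102475e+02]
1.89 tan -0.33 [ 0.2  0.3 -0.3]
1.75 tan -0.39 [ 0.6  0.3 -0.3]
1.61 tan -0.25 [ 0.5  0.2 -0.5]
1.47 tan -0.21 [ 0.8  0.3 -0.4]
1.33 tan 0.16 [ 0.5 -0.  -0.5]
1.19 tan -0.13 [0.3 0.3 0.1]
1.05 tan -0.25 [ 0.3  0.5 -0.2]
0.91 tan 0.07 [ 0.9  0.6 -1.1]
0.77 tan -0.02 [ 0.4  0.4 -0.2]
0.63 tan 0.24 [ 0.5  0.3 -0.6]
0.49 tan 0.08 [ 0.1 -0.  -0.7]
0.35 tan 0.11 [ 0.5  0.9 -0. ]
0.21 tan 0.27 [0.4 0.7 0.3]
37.8917
```

Run:
```python
from h import *
d=grab("scene","latch1"); P=cloud(d); hsv=cv2.cvtColor(d["img"],cv2.COLOR_BGR2HSV)
w=get_image("wrist"); s=get_image("side")
a=cv2.resize(d["img"][140:260,240:400],(480,360),interpolation=cv2.INTER_CUBIC)
b=cv2.resize(w["img"],(320,240))
c=np.zeros((600,800,3),np.uint8); c[:360,:480]=a; c[360:,:320]=b; c[:240,480:]=cv2.resize(s["img"][130:250,120:280],(320,240)); cv2.imwrite("pics/latch_c.png",c)
```

```text
(no output)
```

View pics/latch_c.png

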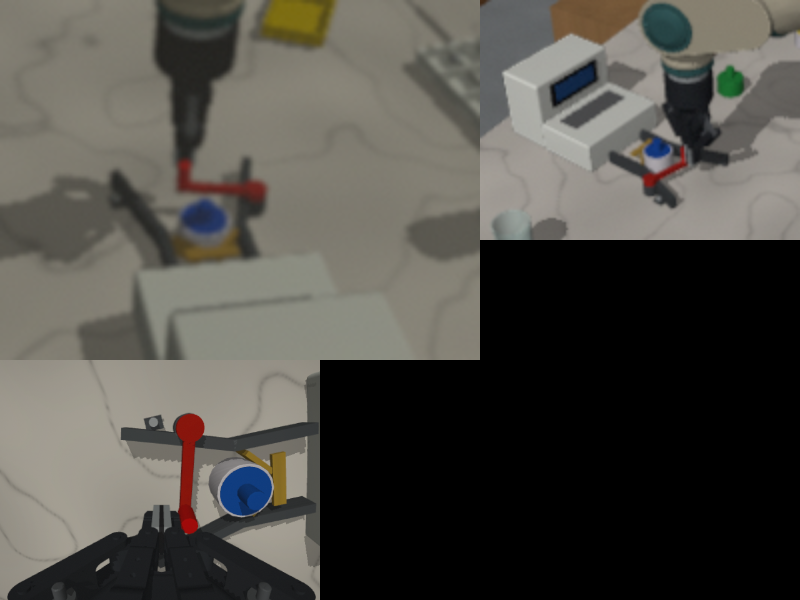

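The latch followed the fingers and is nearly closed, with the post at composite (185,170) and the wrist view showing the arm across the guides. I continue to the end stop.

Run:
```python
from h import *
f0=np.array([.15,.2,.0]); a=.21
while a>-.25:
    a-=.03 if a>.08 else .012
    p,o,t=lp(a,.0215); line_to(p,.04,o); f=favg(4)-f0; ft=float(f[:2]@t); print(round(a,3),round(ft,2),end="; ")
    if ft<-6: break
hold(.3); print(read_t())
p,o,t=lp(a,.05); line_to(p,.08); p[2]=.30; line_to(p,.2)
set_gripper(.085); movep([*n2w(-.045,0),.40],[180,0,180+NY]); d=grab("wrist","end"); print(read_t())
P=cloud(d); N=w2n(P)*1e3; hsv=cv2.cvtColor(d["img"],cv2.COLOR_BGR2HSV)
m=cv2.inRange(hsv,*BLUE)>0
q=np.c_[N[m],P[m][:,2]*1e3]; ds=q[abs(q[:,2]-32)<4]; print("disc",(ds.min(0)+ds.max(0))/2)
red=(cv2.inRange(hsv,(0,150,80),(8,255,255))|cv2.inRange(hsv,(172,150,80),(180,255,255)))>0
r=np.c_[N[red],P[red][:,2]*1e3]; r=r[r[:,2]>49]; print("post",(r.min(0)+r.max(0))/2,np.ptp(r,axis=0))
cv2.imwrite("pics/crop3.png",cv2.resize(d["img"][90:270,140:380],None,fx=3,fy=3,interpolation=cv2.INTER_CUBIC))
```

```text
0.18 -0.26; 0.15 -0.36; 0.12 -0.66; 0.09 0.02; 0.06 0.06; 0.048 -0.45; 0.036 -0.8; 0.024 -0.98; 0.012 -0.44; 0.0 -0.49; -0.012 -0.1; -0.024 -0.34; -0.036 -4.67; -0.048 -7.98; 42.775
46.075
disc [ 6.06500156 -0.20163844 32.82358951]
post [-31.2992052  -10.07579842  52.71351297] [12.58694513 12.16916462  5.36997828]
```

View pics/crop3.png

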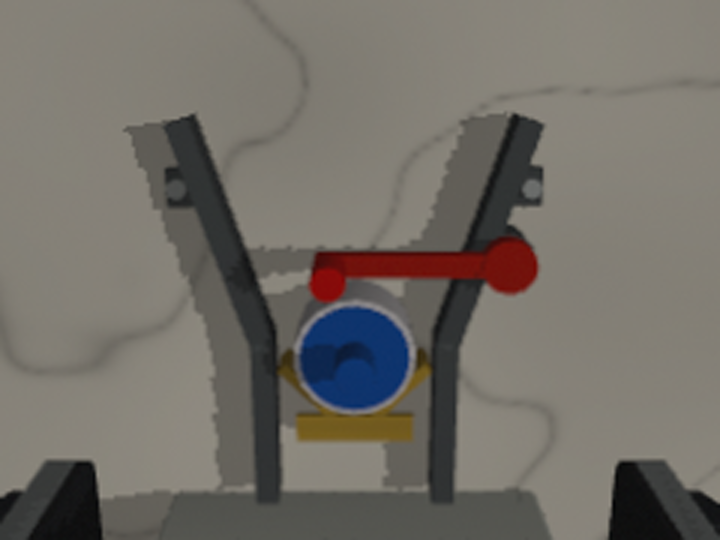

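The latch is fully closed against its stop, with the post at crop (328,283), or (-31,-10) mm. The puck is still home at (354,357) and the gripper is clear, so I hand the job in.

```bash
python3 -c "
from workcell import *
print(job_done())"
```

```text
the job is handed in; nothing more can be done
None
```

The blue puck is fully home in the V, pressed at about 10 N for just over a second; the red latch is closed against its stop, and the job was handed in at about 46 s with the gripper clear.

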